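# Lock the battery cover with the screwdriver

### The arm

A 7-joint arm with a two-finger parallel gripper is mounted at the origin on the work surface. World frame = base frame: x ahead of the robot, y to its left, z up, the work surface at z = 0. Lengths are in m, angles in rad, forces in N, time in s.
With the tool pointing down it reaches from about 0.425 to 0.925 m from the base axis. Payload 6.8 kg.
Tool frame: the origin (TCP) lies at the very end of the fingers, on their centre line; the grasp point (between the pads) lies 19 mm behind it; z points along the fingers, y is the line along which they close (so a half turn about z gives the same grasp; the last joint's range is limited). The gripper opens to 85 mm and grips with 20 to 120 N. Pads are 22 mm wide; open, the fingers measure 114 mm over their backs; the gripper's body (76 mm by 85 mm) begins 54 mm behind the grasp point. The pads swing forward as they close: fully open they stand 13 mm farther back than shut.
Start: joints at [1.002, 0.477, 0.022, 1.555, -0.011, 1.109, -0.083], TCP at [0.3, -0.605, 0.231] pointing down, gripper open.
Joint ranges: [-2.96, 2.96], [-0.34, 2.1], [-1.41, 1.46], [0.24, 2.44], [-1.37, 4.51], [0.17, 1.92], [-2.96, 2.96]. Speed limits (rad/s): [2.39, 2.39, 3.14, 3.14, 3.14, 3.14, 3.14].

### API

Orientations are given as a unit quaternion [w, x, y, z].
In Python, from station import bot gives the robot as it stands. The module is installed in compiled form; this text tells all that it offers.
- The arm moves only by the shell command python3 -m jog 'ROWS' [OPENING] [FORCE]. ROWS is JSON, a list of rows, each a list of 4 numbers: the shift along the tool's x, y, z in cm, then the turn about the tool's z in rad. In form: [[x, y, z, spin], ...]. A call has 1 to 20 rows; each row is the pose to reach, as a shift and turn from the pose commanded when the call began, along the tool's axes at that moment; what a row does not reach only later rows make up. A row lasts 1/12 s, in which the tool goes at most 41.7 mm and 7.16 degrees, less where a joint would pass 70% of its speed; a pose out of reach is approached as far as the arm can. A call with a gripper value outside its range is refused whole. OPENING is the closure, from -1 (fully open) to 1 (shut), set as the call begins (- or left out, the last holds). The fingers move at their own pace and stop on an object; FORCE is the grip in N (left out, the last holds). Time passes only in rows, so rows that repeat a pose let the fingers close. It gives the time, the measured TCP pose, the force, the opening and the grip force at its end, in the units of the state.
- bot.get_obs(): the state, without advancing time (a new reading comes with each control period).
- bot.read_camera(name): name is "side" or "top" or "wrist"; returns a dict with "pixels" (400x640x3 uint8, red, green, blue), "depth" (400x640 float32, m along the optical axis (not along the pixel's ray), 0 where there is no reading), "fovy" (degrees; the focal length in pixels is half the picture's height over the tangent of half this angle, whatever the lens; pixels are square), "cx", "cy" (the principal point, pixels), "pose" (4x4, takes a point from camera to world coordinates). Camera axes: x right, y down, z forward; pixel columns grow to the right and rows downward; lengths in m; the calibration is good to about 2 mm. The wrist camera is an equidistant fisheye: a pixel r from the principal point sees the ray r / f radians off the axis. A picture is of the moment at which its call begins.
- bot.hand_in(): hands the job in; it is judged then, once.
The state is a dict: "t": time; "q": joint angles; "joint_vel": joint speeds; "joint_torque": joint torques, N m; "eef_pos": TCP position; "tool_rot": TCP orientation; "contact_force": force on the tool from outside, world axes, zero at the start; "torque": the same for the moment, N m; "gripper_width": opening from 0.0 (shut) to 1.0 (fully open); "grasp_force": force on a finger pad.
Only numpy, scipy, OpenCV 4.12 (cv2) and the standard library are available. Lean on these libraries where they do the work, as an engineer would, in place of code of your own. Each camera call takes 0.05 s, during which the arm holds its last target. There are 200 camera calls.

### The job

Lock the cover of the battery box: take the screwdriver from its stand, press its blade into the slotted fastener and, keeping it pressed in, turn the fastener clockwise about a quarter turn until it is fully home. Press gently, only as hard as its spring needs and always under 25 N; then put the screwdriver back upright in its stand, all the way down, and leave everything else on the counter where it is.

Things in the scene. Friction and masses are not known exactly. Their poses are not given: they have to be found in the camera images.
- driver: Screwdriver standing in the stand, blade down, 135 mm long, 0.11 kg. Origin: middle of the blade's edge (tip); z runs from the tip up to the handle, x along the blade's width. Blade 10 mm wide (x), 3 mm thick (y), 18 mm long, rounded edge; shank 8 mm thick up to z = 60 mm; black square handle 26 x 26 mm, faces along x and y, z = 60 to 135 mm.
- driver_grip (a point): Good point to grip the driver's handle from above: on its axis, 100 mm above the tip. A grip of about 80 N does not slip.
- stand: Wooden screwdriver stand, fixed block 80 x 80 x 65 mm, origin at the centre of its underside, with one square through hole 18 x 18 mm in its centre.
- stand_mouth (a point): Centre of the hole's mouth, on the stand's top (65 mm up). With the driver fully down, the tip is 60 mm below this point.
- box: Battery box, fixed to the counter: 130 (x) x 90 (y) x 45 mm, grey with a white cover, origin at the centre of its underside. Near its +x end a round, spring-loaded steel fastener stands out of the cover: it starts to sink at 3 N, 3 mm of push takes 9 N, and at 5 mm (13 N) it meets a hard bottom where the force climbs steeply. Push with 10 to 13 N.
- fastener_axis (a point): On the fastener's axis at the level of the cover's top, 30 mm from the box centre along the box's x; axes as the box. The head (21 mm across, on a 29 mm collar) has its face 13 to 33 mm above this point, different each time and NOT measured: find it by touch. In the face, centred, a slot with closed ends 13 mm long, 5 mm wide, 5 mm deep, dark at the bottom.
- turn (a joint): Turn of the fastener, rad, growing clockwise from above; at 0 the slot lies along the box's x. Starts at 0 to 0.1, unlocked. Turns only while pushed in 3 to 5 mm (under 0.1 N m); not pushed, it is blocked from about 0.2 on: do not force it. Home is beyond 1.42: let go, the head springs up and locks there. Hard stop at 1.75: do not lean on it.
- cups: Bystander: nested steel measuring cups, 68 mm wide, 49 mm high, with a flat handle of 50 mm towards its -x; origin under the centre.
- soap: Bystander: white soap dispenser with press pump, 72 mm wide, 174 mm high.
- vase: Bystander: frosted glass vase, 90 mm wide, 160 mm high.
- spatula: Bystander: spatula with a silicone blade lying flat, 275 mm long.
- mug: Bystander: white mug, 80 mm wide, 90 mm high.
- bowl: Bystander: bowl, 130 mm wide, 55 mm high.
- jar: Bystander: glass jar with a lid, 70 mm wide, 100 mm high.
Not all that is in view belongs to the job. What is shaped like the stand but yellow is not meant.

How it is judged:
By the outcome, as a careful person would: the job done as asked, in the order asked, and still so for the second after the job is handed in, with the robot touching nothing.
It also fails if it takes over 61 s, if anything falls off the work surface, if the arm or the gripper's body presses on something with over 40 N, if the wrist force passes 120 N, or if a joint passes its speed limit or range.

## Working session

There is one attempt and no reset: what is moved stays moved. The work goes in short steps, Python scripts to look and compute and a shell command to move; the robot and the scene stay as the last step left them, time stands still between calls to the robot, and variables do not carry over. Pictures are saved under pics/ and viewed, at most 13 in all, crops included, and the job is handed in when it is done.

```bash
mkdir -p pics; cat > h.py <<'E'
import numpy as np, cv2
from station import bot
from scipy.spatial.transform import Rotation as R
def cam(n,save=None):
    c=bot.read_camera(n)
    c['f']=200/np.tan(np.radians(c['fovy'])/2)
    if save: cv2.imwrite(f'pics/{save}.png',c['pixels'][:,:,::-1])
    np.savez(f'/tmp/{save or n}.npz',**c)
    return c
def ray(c,u,v,fish=False):
    x=(u-c['cx'])/c['f'];y=(v-c['cy'])/c['f']
    if fish:
        r=np.hypot(x,y); s=np.sinc(r/np.pi); d=np.array([x*s,y*s,np.cos(r)])
    else: d=np.array([x,y,1.])
    return c['pose'][:3,3],c['pose'][:3,:3]@d
def onz(c,u,v,z,fish=False):
    o,d=ray(c,u,v,fish); return o+d*(z-o[2])/d[2]
def pts(c):
    v,u=np.mgrid[:400,:640]; d=c['depth']
    P=np.stack([(u-c['cx'])/c['f']*d,(v-c['cy'])/c['f']*d,d],-1)
    return P@c['pose'][:3,:3].T+c['pose'][:3,3]
E
python3 - <<'E'
from h import *
for n in('side','top','wrist'):
    c=cam(n,n+'0'); print(n,c['fovy'],c['cx'],c['cy'],c['pose'].round(3).tolist())
o=bot.get_obs();print({k:np.round(v,4).tolist() for k,v in o.items()})
E
```

```text
side 46.57449717534769 313.64876684911644 202.48312055987313 [[0.96, -0.194, 0.201, 0.299], [-0.279, -0.717, 0.639, -0.804], [0.02, -0.67, -0.742, 1.041], [0.0, 0.0, 0.0, 1.0]]
top 54.94889426949837 312.1274305371884 204.03455828310874 [[0.016, -0.996, 0.092, 0.443], [-1.0, -0.015, 0.013, -0.01], [-0.012, -0.092, -0.996, 1.404], [0.0, 0.0, 0.0, 1.0]]
wrist 65.70646984690485 314.8649237715143 201.39031455643996 [[0.444, -0.846, -0.294, 0.375], [-0.896, -0.421, -0.143, -0.567], [-0.003, 0.327, -0.945, 0.372], [0.0, 0.0, 0.0, 1.0]]
{'t': 0.15, 'q': [1.0019, 0.4776, 0.0223, 1.5562, -0.0115, 1.1093, -0.0831], 'joint_vel': [0.0007, -0.0017, 0.0003, -0.0035, 0.0003, -0.0025, 0.001], 'joint_torque': [0.0028, -59.6922, 1.6102, -28.149, 0.0126, 0.0066, 0.0], 'eef_pos': [0.3, -0.6042, 0.2306], 'tool_rot': [-0.0007, 0.9736, 0.2284, -0.0002], 'contact_force': [-0.192, 0.8822, -0.4402], 'torque': [0.0391, -0.0195, 0.0568], 'grasp_force': 0.0, 'gripper_width': 0.9998}
```

View pics/top0.png

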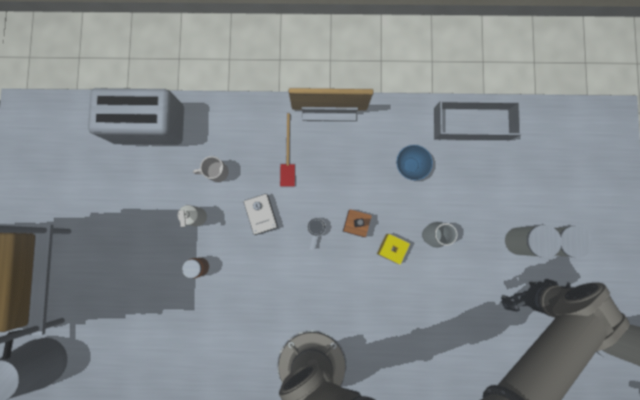

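View pics/side0.png

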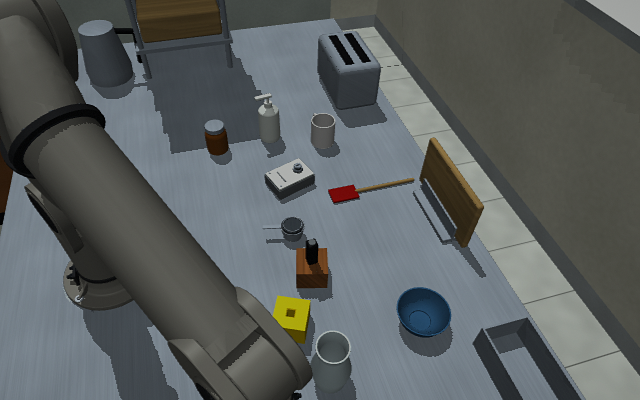

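The top view shows two stand-shaped blocks: the brown one at (359,223) holds the black driver, and the yellow one at (395,249) is empty. The brown one fits because it is wooden and has the driver in it. The box is at (260,214) with its fastener near (257,206). I'll confirm this in a crop and measure.

```bash
python3 - <<'E'
from h import *
t=dict(np.load('/tmp/top0.npz')); s=dict(np.load('/tmp/side0.npz'))
a=cv2.resize(t['pixels'][180:270,230:420],None,fx=4,fy=4,interpolation=cv2.INTER_CUBIC)[:, :,::-1]
b=cv2.resize(s['pixels'][150:350,250:350],None,fx=1.4,fy=1.4)[:,:,::-1]
cv2.imwrite('pics/crop1.png',a)
for n,c in(('top',t),('side',s)):
    P=pts(c);hsv=cv2.cvtColor(c['pixels'],cv2.COLOR_RGB2HSV);H,S,V=cv2.split(hsv)
    x,y,z=P[...,0],P[...,1],P[...,2]
    near=(x>.4)&(x<.75)&(y>-.35)&(y<.3)&(c['depth']>0)
    for nm,m in(('stand top',near&(H<18)&(S>120)&(abs(z-.065)<.006)&(y<0)),('box top',near&(abs(z-.045)<.006)&(S<60)&(y>.03)),
      ('handle top',near&(abs(z-.14)<.012)&(V<90)&(abs(y+.13)<.08)),('fast',near&(z>.053)&(z<.1)&(y>.06)&(y<.2))):
        p=P[m]
        if len(p)<3: print(n,nm,len(p));continue
        r=cv2.minAreaRect((p[:,:2]*1000).astype(np.float32))
        print(n,nm,len(p),p.mean(0).round(4),np.round(r[0],1),np.round(r[1],1),round(r[2],1),'zmax',p[:,2].max().round(3))
E
```

```text
top stand top 242 [ 0.5024 -0.1439  0.0645] [ 503.8 -149.5] [71.8 70.1] 76.0 zmax 0.071
top box top 776 [0.5283 0.1909 0.0447] [530.4 191.5] [128.7  88.3] 18.6 zmax 0.051
top handle top 30 [ 0.5006 -0.1493  0.1385] [ 501.8 -150.2] [23.1 23.4] 1.0 zmax 0.145
top fast 13 [0.5591 0.1951 0.0631] [559.5 194. ] [18.4  7.9] 2.4 zmax 0.069
side stand top 670 [ 0.5006 -0.1607  0.065 ] [ 502.9 -153.4] [84.  78.6] 75.3 zmax 0.071
side box top 773 [0.5269 0.1849 0.0448] [529.7 189. ] [128.3  91.3] 18.9 zmax 0.051
side handle top 90 [ 0.4999 -0.1589  0.1379] [ 501.7 -155.1] [24.8 26.8] 87.7 zmax 0.147
side fast 26 [0.5575 0.1931 0.0591] [559.2 192.9] [23.8 12.9] 4.5 zmax 0.064
```

View pics/crop1.png

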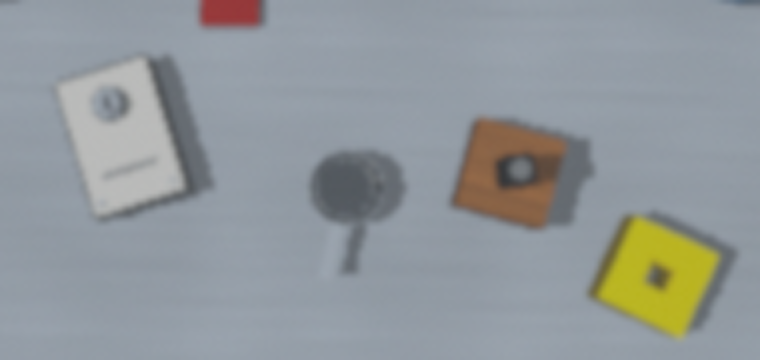

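The crop confirms it: the brown wooden stand holds the driver and the yellow one is empty. I'll move above the driver for a wrist view.

```bash
python3 -m jog '[[38,-31.5,-4,0],[38,-31.5,-4,0],[38,-31.5,-4,0],[38,-31.5,-4,0],[38,-31.5,-4,0],[38,-31.5,-4,0],[38,-31.5,-4,0],[38,-31.5,-4,0],[38,-31.5,-4,0],[38,-31.5,-4,0],[38,-31.5,-4,0],[38,-31.5,-4,0],[38,-31.5,-4,0],[38,-31.5,-4,0],[38,-31.5,-4,0],[38,-31.5,-4,0]]' -1
python3 - <<'E'
from h import *
c=cam('wrist','w1'); print(c['pose'].round(3).tolist())
o=bot.get_obs();print(o['t'],o['q'].round(3) if hasattr(o['q'],'round') else o['q'],o['contact_force'])
E
```

```text
t: 1.48
eef_pos: [0.4997, -0.1551, 0.271]
tool_rot: [0.0, 0.974, 0.227, -0.001]
contact_force: [0.5, 0.1, 0.3]
gripper_width: 0.998
grasp_force: 0.0
[[0.442, -0.847, -0.295, 0.575], [-0.897, -0.418, -0.144, -0.118], [-0.001, 0.328, -0.945, 0.412], [0.0, 0.0, 0.0, 1.0]]
1.5333 [ 0.378  0.202 -0.226  1.855  0.051  1.091 -0.981] [ 0.25361607 -0.20958227  0.01773166]
```

View pics/w1.png

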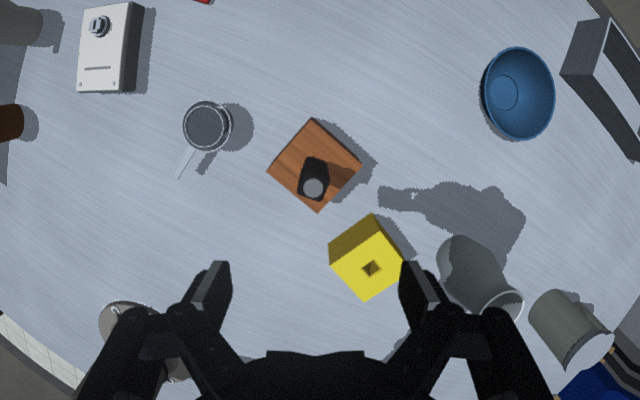

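The wrist view shows the brown stand at (314,165) with the driver's round cap at (313,187), the box with its fastener at (98,27), and the empty yellow decoy at (370,268). Next I'll measure the handle and stand by ray casting with depth.

```bash
cat >> h.py <<'E'
def fpts(c):
    v,u=np.mgrid[:400,:640]; x=(u-c['cx'])/c['f'];y=(v-c['cy'])/c['f'];r=np.hypot(x,y)
    k=np.sinc(r/np.pi)/np.cos(r); d=c['depth']
    return np.stack([x*k*d,y*k*d,d],-1)@c['pose'][:3,:3].T+c['pose'][:3,3]
def rep(nm,p):
    if len(p)<4: print(nm,len(p));return
    r=cv2.minAreaRect((p[:,:2]*1000).astype(np.float32))
    print(nm,len(p),'mean',(p.mean(0)*1000).round(1),'rect',np.round(r[0],1),np.round(r[1],1),round(r[2],1))
E
python3 - <<'E'
from h import *
c=dict(np.load('/tmp/w1.npz'));P=fpts(c);H,S,V=cv2.split(cv2.cvtColor(c['pixels'],cv2.COLOR_RGB2HSV))
x,y,z=P[...,0],P[...,1],P[...,2]
near=(abs(x-.5)<.07)&(abs(y+.153)<.07)
rep('stand',P[near&(H<18)&(S>100)&(abs(z-.065)<.004)])
h=near&(S<90)&(z>.075)&(z<.16)
rep('handle all',P[h]);print(z[h].max())
for a in (.136,.138,.14,.142): print(a,(h&(abs(z-a)<.001)).sum())
rep('handle top',P[h&(z>.134)]);rep('side',P[h&(z<.13)&(z>.08)])
bx=(abs(x-.53)<.1)&(abs(y-.19)<.1)
rep('box',P[bx&(abs(z-.045)<.004)&(S<60)]);f=bx&(z>.055);rep('fast',P[f]);print(np.percentile(z[f],[5,50,95]))
b=cv2.resize(c['pixels'][105:225,255:375],None,fx=5,fy=5,interpolation=cv2.INTER_CUBIC)[:,:,::-1];b=np.clip(b*1.8,0,255).astype('uint8')
cv2.imwrite('pics/crop2.png',b)
E
```

```text
stand 3441 mean [ 508.5 -149.2   63.9] rect [ 503.2 -151.6] [80.3 79.8] 74.9
handle all 1027 mean [ 506.6 -149.7  129.8] rect [ 502.6 -150.8] [26.1 25.7] 5.4
0.14520801910216802
0.136 75
0.138 251
0.14 73
0.142 163
handle top 706 mean [ 503.6 -150.5  140. ] rect [ 502.5 -150.9] [26.2 25.5] 4.6
side 270 mean [ 513.1 -147.7  106.5] rect [ 509.2 -145.5] [15.  31.3] 44.9
box 3419 mean [528.8 186.9  44.2] rect [530.7 191.8] [124.2  85.8] 18.9
fast 181 mean [559.3 200.4  60.4] rect [558.8 201.9] [21.6 23.3] 17.0
[0.05625942 0.06092175 0.06248999]
```

View pics/crop2.png

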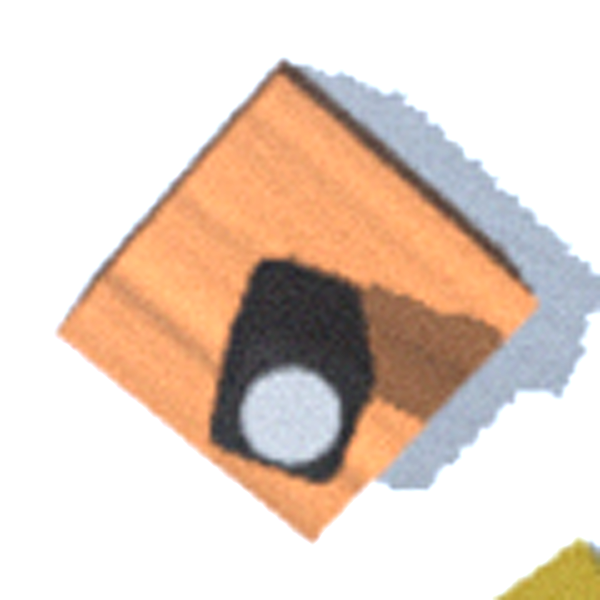

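The handle axis is at about (502.5, -151) mm with yaw near 5°, and its top is at 140 mm, as expected. The stand is 80 x 80 at (503, -151.5). I'll align above the handle.

```bash
python3 -m jog '[[0.4,-0.25,1,0.12],[0.4,-0.25,3,0.24],[0.4,-0.25,6,0.37],[0.4,-0.25,8,0.37],[0.4,-0.25,8,0.37],[0.4,-0.25,8,0.37]]' -1
python3 - <<'E'
from h import *
c=cam('wrist','w2');P=fpts(c);S=cv2.cvtColor(c['pixels'],cv2.COLOR_RGB2HSV)[...,1]
o=bot.get_obs();print(o['eef_pos'],o['tool_rot'],o['q'])
x,y,z=P[...,0],P[...,1],P[...,2]
h=(abs(x-.5)<.03)&(abs(y+.151)<.03)&(S<90)&(z>.085)&(z<.155)
rep('handle',P[h]);rep('top',P[h&(z>.136)])
# ray cast of the mask's top-region on z=.14
r=R.from_quat(np.roll(o['tool_rot'],-1)).as_matrix();q=(P[h&(z>.136)]-o['eef_pos'])@r
print('toolframe mean',q.mean(0)*1000,'yaw x',np.degrees(np.arctan2(r[1,0],r[0,0])),'tool z',r[:,2])
E
```

```text
t: 2.03
eef_pos: [0.502, -0.1504, 0.1908]
tool_rot: [-0.0, 0.999, 0.045, -0.001]
contact_force: [-0.5, -0.6, 1.0]
gripper_width: 0.997
grasp_force: 0.0
[ 0.5030479  -0.15038739  0.19197227] [9.01918624e-05 9.98986755e-01 4.50048749e-02 1.25763966e-04] [ 0.32400221  0.28419071 -0.18128252  1.94359715  0.06379374  0.91892091
 -1.36963534]
handle 1879 mean [ 507.9 -150.9  130.8] rect [ 502.8 -151.1] [25.8 25.9] 6.6
top 1172 mean [ 504.  -151.2  140.4] rect [ 502.5 -151.4] [25.  25.2] 6.6
toolframe mean [ 0.84521388  0.88519605 51.58636939] yaw x 5.15892268245555 tool z [ 2.59391219e-04 -1.68880969e-04 -9.99999952e-01]
```

```bash
python3 -m jog '[[0,0.07,3,-0.02],[0,0.07,6,-0.02],[0,0.07,9,-0.02],[0,0.07,10.5,-0.02],[0,0.07,10.5,-0.02],[0,0.07,10.5,-0.02]]' -1 && python3 -m jog '[[0,0,0,0],[0,0,0,0],[0,0,0,0],[0,0,0,0],[0,0,0,0],[0,0,0,0],[0,0,0,0],[0,0,0,0],[0,0,0,0],[0,0,0,0]]' 1 80
```

```text
t: 2.58
eef_pos: [0.5038, -0.1507, 0.0874]
tool_rot: [0.0, 0.998, 0.055, 0.001]
contact_force: [-0.1, -0.7, -0.1]
gripper_width: 1.001
grasp_force: 0.0
t: 3.42
eef_pos: [0.5035, -0.1503, 0.0871]
tool_rot: [0.0, 0.998, 0.055, 0.001]
contact_force: [-0.6, 0.3, 7.3]
gripper_width: 0.298
grasp_force: 78.1
```

```bash
python3 -m jog '[[0,0,-3,0],[0,0,-6,0],[0,0,-9,0],[0,0,-12,0],[0,0,-15,0],[0,0,-15,0],[0,0,-15,0],[0,0,-15,0]]'
python3 - <<'E'
from h import *
c=cam('wrist','w3');o=bot.get_obs();print(o['eef_pos'],o['contact_force'],o['q'])
b=cv2.resize(c['pixels'][170:400,230:410],None,fx=3,fy=2.6,interpolation=cv2.INTER_CUBIC)[:,:,::-1];cv2.imwrite('pics/crop3.png',np.clip(b*1.5,0,255).astype('uint8'))
# expected tip pixel
r=R.from_quat(np.roll(o['tool_rot'],-1)).as_matrix()
for z in(.0,.081):
    p=o['eef_pos']+r@[0,0,z];q=c['pose'][:3,:3].T@(p-c['pose'][:3,3]);th=np.arccos(q[2]/np.linalg.norm(q));n=q[:2]/np.hypot(*q[:2])
    print(n*th*c['f']+[c['cx'],c['cy']])
E
```

```text
t: 4.08
eef_pos: [0.5023, -0.15, 0.2356]
tool_rot: [-0.0, 0.998, 0.055, -0.001]
contact_force: [-0.0, -0.0, -1.3]
gripper_width: 0.295
grasp_force: 79.7
[ 0.50197731 -0.1500265   0.23497158] [ 0.29351945  0.88030891 -1.20804363] [ 0.33251145  0.23596476 -0.18852041  1.89821532  0.05151789  1.01449401
 -1.338236  ]
[314.89842126 264.0277602 ]
[314.97050392 210.17082021]
```

View pics/crop3.png

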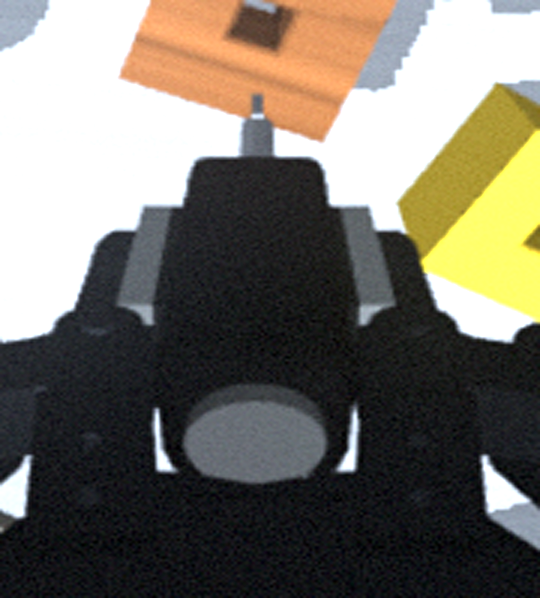

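The tip shows at about pixel (316,206), close to the predicted (315,210). The blade looks about 3 mm wide across tool y against the 8 mm shank, so its width lies along tool x. I'll move over the fastener and turn so that there is joint range left for the quarter turn.

```bash
python3 -m jog '[[9.5,-34.2,0,-1.9],[9.5,-34.2,0,-1.9],[9.5,-34.2,0,-1.9],[9.5,-34.2,0,-1.9],[9.5,-34.2,0,-1.9],[9.5,-34.2,0,-1.9],[9.5,-34.2,0,-1.9],[9.5,-34.2,0,-1.9],[9.5,-34.2,0,-1.9],[9.5,-34.2,0,-1.9],[9.5,-34.2,0,-1.9],[9.5,-34.2,0,-1.9],[9.5,-34.2,0,-1.9],[9.5,-34.2,0,-1.9],[9.5,-34.2,0,-1.9],[9.5,-34.2,0,-1.9],[9.5,-34.2,0,-1.9]]' && python3 -m jog '[[0,0,1,-1.41],[0,0,2,-1.41],[0,0,3,-1.41],[0,0,3,-1.41],[0,0,3,-1.41],[0,0,3,-1.41],[0,0,3,-1.41],[0,0,3,-1.41],[0,0,3,-1.41],[0,0,3,-1.41],[0,0,3,-1.41],[0,0,3,-1.41],[0,0,3,-1.41],[0,0,3,-1.41]]'
python3 - <<'E'
from h import *
c=cam('wrist','w4');o=bot.get_obs();print(o['eef_pos'],o['tool_rot'],o['contact_force'],o['q'])
b=cv2.resize(c['pixels'][130:290,230:400],None,fx=4,fy=3.7,interpolation=cv2.INTER_CUBIC)[:,:,::-1];cv2.imwrite('pics/crop4.png',b)
E
```

```text
t: 5.55
eef_pos: [0.5589, 0.1998, 0.2347]
tool_rot: [-0.001, 0.536, 0.844, -0.001]
contact_force: [-0.2, -0.6, -1.9]
gripper_width: 0.291
grasp_force: 79.6
t: 6.72
eef_pos: [0.5594, 0.2, 0.2057]
tool_rot: [-0.001, -0.137, 0.991, -0.0]
contact_force: [-0.2, -0.0, -1.3]
gripper_width: 0.297
grasp_force: 79.6
[0.55943556 0.2001159  0.20586762] [-3.55885588e-04 -1.37485056e-01  9.90503775e-01 -6.90060103e-05] [-0.50150277 -0.2708748  -0.32651725] [ 0.25960505  0.55047499 -0.9730786   1.73319636  0.49854791  1.12880572
  0.98032981]
```

View pics/crop4.png

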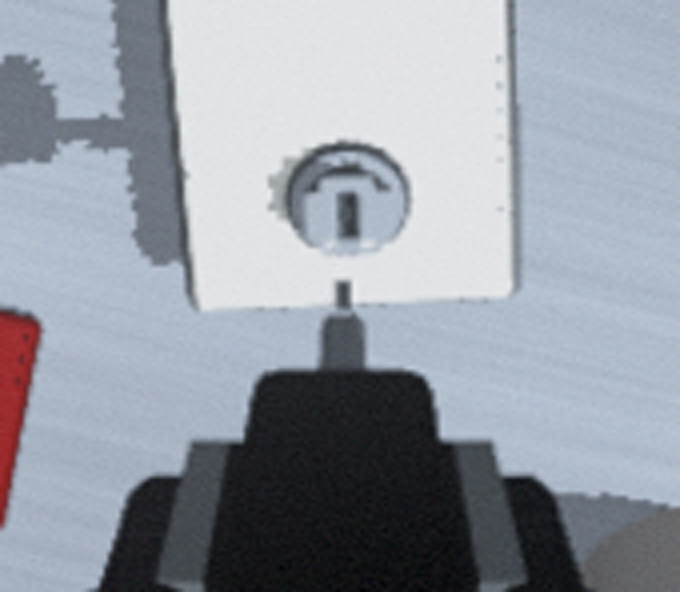

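The slot shows at about (316.7,188.6) px and the tip at about (315.8,206.5). Next I'll compute their offset in the tool frame.

```bash
cat > slot.py <<'E'
from h import *
import sys
def tip_slot(c,o,win,zt,tipwin=None,zoff=0.0821,thr=100):
    r=R.from_quat(np.roll(o['tool_rot'],-1)).as_matrix();T=np.array(o['eef_pos'])
    g=cv2.cvtColor(c['pixels'],cv2.COLOR_RGB2GRAY)
    u0,u1,v0,v1=win; k=4
    big=cv2.resize(g[v0:v1,u0:u1],None,fx=k,fy=k,interpolation=cv2.INTER_CUBIC)
    m=(big<thr).astype('uint8');n,l,st,ce=cv2.connectedComponentsWithStats(m)
    i=1+np.argmax(st[1:,4]);vv,uu=np.nonzero(l==i)
    U=(uu+.5)/k-.5+u0;V=(vv+.5)/k-.5+v0
    Q=np.array([onz(c,a,b,zt,True) for a,b in zip(U,V)]);q=(Q-T)@r*1000
    rc=cv2.minAreaRect(q[:,:2].astype(np.float32))
    print('slot px',U.mean().round(2),V.mean().round(2),'n',len(U),'tool mm centre',np.round(rc[0],2),np.round(rc[1],2),'ang',round(rc[2],1),'mean',q.mean(0).round(2),'world',(Q.mean(0)*1000).round(1))
    yy=q[:,0]; lo=q[yy<np.median(yy)-1];hi=q[yy>np.median(yy)+1]
    print('axis tilt deg',np.degrees(np.polyfit(q[:,0],q[:,1],1)[0]).round(2),'yaw tool',np.degrees(np.arctan2(r[1,0],r[0,0])).round(2))
    return q
E
python3 - <<'E'
from slot import *
c=dict(np.load('/tmp/w4.npz'));o=bot.get_obs()
P=fpts(c);z=P[...,2];w=z[160:200,300:335];print('face z',np.percentile(w[w>.053],[10,30,50,70,90]).round(4))
g=cv2.cvtColor(c['pixels'],cv2.COLOR_RGB2GRAY)
print(g[178:212:1,309:324])
print(z[178:200:2,309:324].round(3))
for zt in(.058,.061,.064): tip_slot(c,o,(309,324,180,198),zt,thr=130)
r=R.from_quat(np.roll(o['tool_rot'],-1)).as_matrix()
print('tip',[((onz(c,u,v,o['eef_pos'][2]-.0821,True)-o['eef_pos'])@r*1000).round(2) for u,v in((315.7,206.5),(315.7,205.5))])
E
```

```text
face z [0.056  0.0602 0.0608 0.0612 0.0618]
[[ 98 131 153 156 162 159 161 162 166 165 162 161 167 157 118]
 [109 157 187 184 185 182 187 185 186 188 185 188 185 174 133]
 [116 167 182 187 186 186 185 183 182 180 187 186 183 181 158]
 [128 163 186 183 183 183 166 160 154 157 184 183 187 182 177]
 [174 178 183 187 181 139 115 104  95 103 154 180 188 185 186]
 [185 186 183 184 183 125  94  80  62  68 129 168 183 184 180]
 [183 183 183 186 182 131  96  75  57  70 118 168 181 188 183]
 [183 182 185 184 184 136 101  78  64  68 113 166 178 184 183]
 [181 188 182 188 185 134  95  87  76  72 119 166 182 183 184]
 [187 184 185 184 183 132  92  84  81  69 117 165 184 186 187]
 [187 182 183 186 186 128  91  88  83  71 116 166 186 186 184]
 [184 182 183 185 184 137  99  86  71  68 115 165 186 183 185]
 [183 185 184 187 186 151 105  76  65  68 113 165 185 186 185]
 [185 185 185 182 183 148 107  76  64  68 112 166 185 185 182]
 [182 185 184 185 187 146 113  79  60  61  99 162 186 188 184]
 [183 184 184 190 185 143 107  85  77  81 108 164 188 184 186]
 [182 189 189 194 193 163 135 133 127 130 142 18
[... 2012 characters left out ...]
1
  0.062 0.062 0.06 ]
 [0.043 0.061 0.061 0.062 0.061 0.061 0.061 0.062 0.05  0.048 0.046 0.044
  0.044 0.044 0.043]]
slot px 316.7 187.75 n 994 tool mm centre [-1.04  2.06] [ 5.03 12.55] ang 88.1 mean [ -1.     2.09 147.87] world [559.7 202.4  58. ]
axis tilt deg -2.2 yaw tool -164.2
slot px 316.7 187.75 n 994 tool mm centre [-0.14  2.04] [ 4.98 12.42] ang 88.1 mean [-1.1000e-01  2.0700e+00  1.4487e+02] world [558.9 202.1  61. ]
axis tilt deg -2.2 yaw tool -164.2
slot px 316.7 187.75 n 994 tool mm centre [0.75 2.02] [ 4.93 12.29] ang 88.1 mean [  0.78   2.05 141.87] world [558.  201.8  64. ]
axis tilt deg -2.2 yaw tool -164.2
tip [array([ 3.53,  0.85, 82.1 ]), array([ 4.35,  0.85, 82.1 ])]
```

```bash
python3 -m jog '[[0,0.15,2,-0.038],[0,0.15,4,-0.038],[0,0.15,5.3,-0.038],[0,0.15,5.3,-0.038],[0,0.15,5.3,-0.038],[0,0.15,5.3,-0.038]]'
python3 - <<'E'
from slot import *
c=cam('wrist','w5');o=bot.get_obs();print(o['eef_pos'],o['contact_force'])
b=cv2.resize(c['pixels'][150:230,270:360],None,fx=8,fy=7,interpolation=cv2.INTER_CUBIC)[:,:,::-1];cv2.imwrite('pics/crop5.png',b)
E
```

```text
t: 7.27
eef_pos: [0.5596, 0.2022, 0.1542]
tool_rot: [0.001, -0.158, 0.987, 0.0]
contact_force: [0.0, 1.0, -0.5]
gripper_width: 0.294
grasp_force: 79.6
[0.55982224 0.20223049 0.15448703] [ 0.25000988  0.95724097 -1.37064796]
```

View pics/crop5.png

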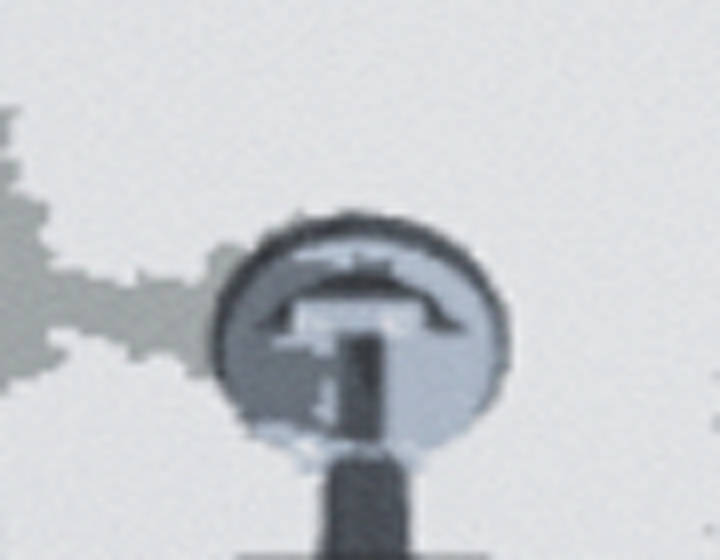

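```bash
python3 - <<'E'
from slot import *
c=dict(np.load('/tmp/w5.npz'));g=cv2.cvtColor(c['pixels'],cv2.COLOR_RGB2GRAY)
print(g[194:217,308:324]);o=bot.get_obs();r=R.from_quat(np.roll(o['tool_rot'],-1)).as_matrix();T=o['eef_pos']
P=fpts(c);print(P[198:217:2,311:322,2].round(3))
f=lambda u,v,z:((onz(c,u,v,z,True)-T)@r*1000).round(2)
print(f(315,200,.0615),f(316,200,.0615),f(315,208,T[2]-.0821),f(316,208,T[2]-.0821))
E
```

```text
[[188 180 182 180 184 180 179 187 176 187 194 193 193 188 164 101]
 [194 193 188 181 180 179 181 179 181 191 205 198 197 191 169 113]
 [189 197 198 187 175 176 176 175 173 186 212 203 192 191 166 116]
 [183 184 183 166 142 134 135 126 125 148 192 201 199 188 178 162]
 [181 181 179 161 118 100  89  77  79 105 165 184 184 184 179 175]
 [146 171 182 159 105  85  64  62  61  88 148 172 179 178 181 182]
 [115 151 157 144 106  88  68  59  64  89 151 179 180 179 182 179]
 [115 113 117 113 101  83  67  61  63  91 147 178 180 179 180 178]
 [111 113 110 112 105  85  79  66  63  90 149 176 180 182 176 180]
 [116 109 121 114 102  87  80  63  63  91 148 176 180 181 180 180]
 [112 113 139 140 105  88  87  67  61  90 151 179 179 182 178 179]
 [116 119 153 157 110  86  79  74  66  99 148 175 180 179 182 178]
 [111 117 157 159 107  84  81  78  73  96 150 177 180 181 180 179]
 [113 123 155 160 113  84  83  81  81  99 153 177 180 181 179 181]
 [114 156 178 160 108  83  79  83  80 100 149 176 180 181 180 182]
 [111 135 165 163 110  86  81  76  79 101 149 177 180 181 181 178]
 [113 116 136 138  98  81  7
[... 512 characters left out ...]
[0.06  0.057 0.055 0.057 0.057 0.057 0.056 0.061 0.061 0.062 0.061]
 [0.06  0.056 0.056 0.056 0.055 0.056 0.056 0.061 0.061 0.061 0.06 ]
 [0.296 0.055 0.057 0.056 0.055 0.057 0.057 0.061 0.062 0.061 0.061]
 [0.062 0.057 0.056 0.073 0.074 0.074 0.073 0.061 0.061 0.061 0.061]
 [0.06  0.056 0.056 0.078 0.078 0.078 0.079 0.061 0.061 0.06  0.06 ]
 [0.061 0.055 0.057 0.08  0.082 0.082 0.08  0.061 0.062 0.062 0.061]
 [0.061 0.06  0.06  0.087 0.086 0.086 0.086 0.061 0.06  0.061 0.062]
 [0.061 0.06  0.088 0.088 0.089 0.089 0.088 0.087 0.061 0.061 0.061]
 [0.062 0.089 0.09  0.091 0.091 0.091 0.09  0.09  0.088 0.061 0.06 ]]
[ 5.23  0.41 92.98] [ 5.23  1.21 92.98] [ 2.44  0.39 82.1 ] [ 2.43  1.16 82.1 ]
```

```bash
python3 -m jog '[[0.14,-0.065,0,0],[0.14,-0.065,0,0],[0.14,-0.065,0,0],[0.14,-0.065,0,0],[0.14,-0.065,0,0]]'
cat > m.py <<'E'
from slot import *
import sys
c=cam('wrist',sys.argv[1]);o=bot.get_obs();r=R.from_quat(np.roll(o['tool_rot'],-1)).as_matrix();T=np.array(o['eef_pos'])
print(T,np.degrees(np.arctan2(r[1,0],r[0,0])),o['contact_force'])
P=fpts(c);q=(P-T)@r*1000;z=P[...,2]
a,b=np.mgrid[:400,:640];w=(b>295)&(b<335)&(a>170)&(a<222)
bl=w&(q[...,2]<81.5)&(q[...,2]>66)&(abs(q[...,1])<6);fl=w&(abs(z-.056)<.0017)&(abs(q[...,1])<5)
g=P[w&(abs(z-.061)<.0015)]
for n,m in(('blade',bl),('floor',fl)):
    if m.any(): print(n,m.sum(),'u',np.percentile(b[m],[5,50,95]),b[m].mean().round(2),'v',a[m].min(),a[m].max(),'tool mean',q[m].mean(0).round(2),'min',np.percentile(q[m],3,axis=0).round(1),'max',np.percentile(q[m],97,axis=0).round(1))
E
python3 m.py w6
```

```text
t: 7.73
eef_pos: [0.5582, 0.2006, 0.1535]
tool_rot: [0.0, -0.158, 0.987, -0.0]
contact_force: [-0.5, 0.4, -1.3]
gripper_width: 0.293
grasp_force: 79.6
[0.55813094 0.20057685 0.15342245] -161.83475604438183 [ 0.38283501 -0.26918408 -0.16332275]
blade 34 u [314.   316.   319.35] 315.82 v 206 217 tool mean [ 3.75  0.96 72.53] min [ 0.9 -0.4 66.1] max [ 4.6  4.  81.2]
floor 58 u [311.85 315.   318.  ] 315.29 v 193 213 tool mean [ 0.94  0.64 97.35] min [-7.1 -3.1 95.9] max [ 9.6  3.1 98.5]
```

```bash
python3 - <<'E'
from slot import *
c=dict(np.load('/tmp/w6.npz'));g=cv2.cvtColor(c['pixels'],cv2.COLOR_RGB2GRAY)
print(g[190:218,309:323]);P=fpts(c);print((P[190:218:1,311:321,2]*1000).astype(int))
E
```

```text
[[115 120 143 172 169 165 137 111 117 115 119 157 179 185]
 [122 112 111 115 103  99  88  87  95  91 107 150 173 183]
 [112 101  79  65  59  62  56  58  61  63  62  81 126 161]
 [ 93  81  75  67  66  67  66  66  68  63  69  68  91 114]
 [ 84  80  80  79  82  81  88  95  94  89  86  92  90  96]
 [124 128 128 130 125 127 135 135 143 140 138 140 136 137]
 [183 180 183 184 181 181 178 182 181 180 180 183 184 182]
 [193 196 192 197 183 179 183 183 181 181 181 188 192 198]
 [195 206 204 197 182 181 180 178 181 181 188 200 197 198]
 [185 199 207 197 166 170 166 163 163 170 189 200 207 206]
 [156 166 183 193 147 133 134 132 123 127 171 191 201 201]
 [115 129 155 169 115  92  82  76  64  79 144 174 181 181]
 [118 152 176 169 112  84  71  59  53  75 139 169 182 180]
 [117 156 186 172 116  92  71  57  63  70 141 171 180 180]
 [120 158 182 170 113  87  80  66  60  72 133 170 177 180]
 [140 170 182 169 111  88  81  79  62  73 137 174 184 179]
 [151 175 184 173 114  89  77  76  67  77 140 172 180 182]
 [117 153 177 170 113  87  80  80  68  72 138 166 183 176]
 [107 125 153 166 112  86  80  79  77 
[... 1057 characters left out ...]
55  62  61]
 [ 62  61  56  55  55  54  55  56  61  61]
 [ 59  60  56  55  55  56  55  55  60  61]
 [ 61  61  56  56  55  56  56  56  61  60]
 [ 61  60  56  55  55  56  57  56  61  61]
 [ 60  60  56  72  73  71  71  55  60  60]
 [ 60  61  55  74  76  74  74  56  61  61]
 [ 60  60  55  77  76  77  77  56  61  60]
 [ 61  61  55  80  79  80  79  55  60  60]
 [ 60  61  57  80  79  81  81  56  60  60]
 [ 60  61  56  83  84  82  82  56  61  60]
 [ 61  60  56  84  85  84  85  56  60  60]
 [ 60  60  57  87  88  87  88  57  59  61]
 [ 60  60  88  87  88  88  88  86  60  60]
 [ 61  88  89  89  90  90  89  87  86  60]
 [ 60  87  87  90  90  90  88  87  88  60]
 [ 87  90  90  92  92  93  92  90  90  87]]
```

The blade (u 314 to 317) is now centred in the slot (u 313 to 318) across its width. Lengthwise it needs about -0.8 mm. I'll correct that and go down gently.

```bash
python3 -m jog '[[-0.08,0,0,0],[-0.08,0,0.3,0],[-0.08,0,0.6,0],[-0.08,0,0.8,0],[-0.08,0,0.9,0],[-0.08,0,1.0,0],[-0.08,0,1.1,0],[-0.08,0,1.1,0],[-0.08,0,1.1,0]]'; python3 m.py w7 | head -1
```

```text
t: 8.53
eef_pos: [0.5588, 0.2009, 0.1423]
tool_rot: [-0.0, -0.158, 0.987, 0.0]
contact_force: [0.5, 0.7, -1.2]
gripper_width: 0.296
grasp_force: 79.6
[0.55887727 0.20093045 0.14238178] -161.8237658213859 [-0.05648046  0.33348903 -1.84902441]
```

```bash
python3 -m jog '[[0,0,0.1,0],[0,0,0.2,0],[0,0,0.2,0],[0,0,0.2,0]]';python3 -m jog '[[0,0,0.1,0],[0,0,0.2,0],[0,0,0.2,0],[0,0,0.2,0]]'; python3 m.py w8 | head -1
```

```text
t: 8.92
eef_pos: [0.5588, 0.2008, 0.1402]
tool_rot: [-0.0, -0.158, 0.987, -0.0]
contact_force: [-0.1, 0.7, -1.3]
gripper_width: 0.294
grasp_force: 79.6
t: 9.25
eef_pos: [0.559, 0.201, 0.1386]
tool_rot: [0.0, -0.158, 0.987, -0.0]
contact_force: [0.1, 1.1, 1.8]
gripper_width: 0.295
grasp_force: 79.9
[0.55895718 0.20101897 0.1385873 ] -161.82208860193992 [-0.51547492 -0.03585515  2.04990719]
```

```bash
python3 -m jog '[[0,0,0.1,0],[0,0,0.2,0],[0,0,0.2,0],[0,0,0.2,0]]';python3 -m jog '[[0,0,0.05,0],[0,0,0.1,0],[0,0,0.1,0],[0,0,0.1,0]]'
```

```text
t: 9.63
eef_pos: [0.5591, 0.201, 0.1367]
tool_rot: [0.0, -0.158, 0.987, -0.0]
contact_force: [-0.0, -0.7, 5.5]
gripper_width: 0.295
grasp_force: 80.3
t: 9.97
eef_pos: [0.5591, 0.2011, 0.136]
tool_rot: [0.0, -0.158, 0.987, -0.0]
contact_force: [-1.0, -0.5, 7.3]
gripper_width: 0.295
grasp_force: 80.5
```

```bash
python3 -m jog '[[0,0,0.05,0],[0,0,0.1,0],[0,0,0.15,0],[0,0,0.15,0],[0,0,0.15,0]]'
```

```text
t: 10.38
eef_pos: [0.5592, 0.2011, 0.1348]
tool_rot: [0.0, -0.158, 0.987, -0.0]
contact_force: [-2.1, -2.2, 10.0]
gripper_width: 0.296
grasp_force: 80.9
```

```bash
python3 -m jog '[[0,0,0,0.05],[0,0,0,0.1],[0,0,0,0.15],[0,0,0,0.2],[0,0,0,0.25],[0,0,0,0.3],[0,0,0,0.35],[0,0,0,0.4],[0,0,0,0.45],[0,0,0,0.5],[0,0,0,0.5]]'; python3 -c "
from h import *
o=bot.get_obs();print(o['torque'],o['contact_force'],o['q'])"
```

```text
t: 11.3
eef_pos: [0.5597, 0.2018, 0.1352]
tool_rot: [0.001, 0.092, 0.996, 0.001]
contact_force: [0.6, -0.3, 8.3]
gripper_width: 0.296
grasp_force: 80.9
[-0.04785839  0.23077046  0.00974114] [ 0.59631122 -0.34669011  8.28611198] [ 0.14966486  0.58538167 -0.81451291  1.79979163  0.5072576   0.97573553
  0.51091373]
```

```bash
python3 -m jog '[[0,0,0.05,0.05],[0,0,0.05,0.1],[0,0,0.05,0.15],[0,0,0.05,0.2],[0,0,0.05,0.25],[0,0,0.05,0.3],[0,0,0.05,0.35],[0,0,0.05,0.4],[0,0,0.05,0.45],[0,0,0.05,0.5],[0,0,0.05,0.5]]'; python3 -c "
from h import *
o=bot.get_obs();print(o['torque'],o['contact_force'],o['q'])"
```

```text
t: 12.22
eef_pos: [0.5597, 0.2018, 0.1347]
tool_rot: [0.001, 0.336, 0.942, 0.001]
contact_force: [-1.4, -0.6, 9.6]
gripper_width: 0.297
grasp_force: 81.0
[-0.0816559   0.31847513  0.02080462] [-1.44548225 -0.62454903  9.61196169] [ 0.07293834  0.54907519 -0.70074981  1.80508082  0.42972318  0.9421654
  0.07258582]
```

```bash
python3 -m jog '[[0,0,0.02,0.05],[0,0,0.02,0.1],[0,0,0.02,0.15],[0,0,0.02,0.2],[0,0,0.02,0.25],[0,0,0.02,0.3],[0,0,0.02,0.35],[0,0,0.02,0.4],[0,0,0.02,0.45],[0,0,0.02,0.5],[0,0,0.02,0.55],[0,0,0.02,0.6],[0,0,0.02,0.6]]'; python3 -c "
from h import *
o=bot.get_obs();print(o['torque'],o['contact_force'],o['q'])"; python3 m.py w9|head -1
python3 -c "
from h import *
c=dict(np.load('/tmp/w9.npz'));cv2.imwrite('pics/crop6.png',cv2.resize(c['pixels'][150:250,260:370],None,fx=6,fy=6,interpolation=cv2.INTER_CUBIC)[:,:,::-1])"
```

```text
t: 13.3
eef_pos: [0.5596, 0.2018, 0.1345]
tool_rot: [0.001, 0.599, 0.801, 0.001]
contact_force: [-2.0, -0.8, 10.3]
gripper_width: 0.293
grasp_force: 81.0
[-0.10902522  0.41660731 -0.00323859] [-1.99415847 -0.75758385 10.33980855] [-0.02424882  0.51426606 -0.56359636  1.81178068  0.33971436  0.91029835
 -0.45432828]
[0.55962763 0.20172629 0.13449112] 106.48586665011845 [-0.96478937 -0.16861012 10.33862559]
```

View pics/crop6.png

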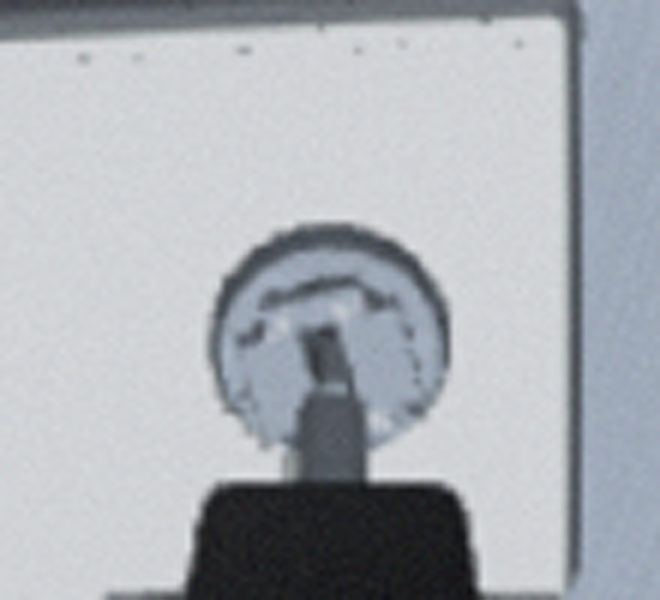

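The slot turned with the blade but lags by about 0.2 rad of play, so the fastener is at about 1.38. I'll turn 0.18 further, which stays below the stop.

```bash
python3 -m jog '[[0,0,0.02,0.05],[0,0,0.02,0.1],[0,0,0.02,0.15],[0,0,0.02,0.18],[0,0,0.02,0.18],[0,0,0.02,0.18]]'; python3 m.py w10|head -1
python3 - <<'E'
from slot import *
c=dict(np.load('/tmp/w10.npz'))
o=bot.get_obs();print(o['torque'])
g=cv2.cvtColor(c['pixels'],cv2.COLOR_RGB2GRAY);print(g[202:218,306:324])
r=R.from_quat(np.roll(o['tool_rot'],-1)).as_matrix();T=np.array(o['eef_pos'])
# slot edges (left/right half-level crossings) per row
k=[]
for v in range(205,213):
    row=g[v,306:324].astype(float);i=np.where(row<135)[0]
    if len(i): k.append([(onz(c,306+i[0],v,.058,True)-T)@r*1000,(onz(c,306+i[-1],v,.058,True)-T)@r*1000])
k=np.array(k);print(k[:,:,:2].round(1).tolist());
E
```

```text
t: 13.85
eef_pos: [0.5597, 0.2018, 0.1344]
tool_rot: [0.001, 0.668, 0.744, 0.001]
contact_force: [-1.5, -1.2, 10.4]
gripper_width: 0.296
grasp_force: 81.1
[0.55964823 0.20175897 0.13435745] 96.20671437014433 [-1.81578026  0.17000158 10.56883365]
[-0.10757355  0.41098156 -0.00257125]
[[166 175 167 168 163 166 167 167 166 173 194 203 193 188 163 132 138 161]
 [181 170 174 167 165 166 166 163 165 159 166 175 167 173 164 157 160 165]
 [183 178 177 168 147 135 126 118 113 113 142 163 165 165 168 162 163 161]
 [184 182 177 154 119  86  86  61  55  71 120 166 168 161 169 166 165 167]
 [170 179 171 136  96  61  59  63  65  71 113 155 166 169 165 163 165 164]
 [160 167 166 147 107  75  78  77  85  89 107 137 165 164 167 169 169 163]
 [167 166 166 161 122  82  77  80  87  89  95 125 165 166 166 164 165 167]
 [167 162 164 167 132  96  80  82  87  93  88 120 165 163 165 164 167 167]
 [167 163 167 162 141  99  78  86  88  90  88 108 153 167 168 164 166 165]
 [164 164 163 164 150 112  73  80  85  88  89  98 133 156 164 163 166 164]
 [161 168 167 166 168 139  87  82  89  90  90  99 121 161 166 166 167 166]
 [163 165 169 171 168 148 105  87 102 109 102 106 108 155 167 166 165 166]
 [167 165 165 164 168 148 112 118 144 144 145 136  99 154 164 167 167 166]
 [164 163 168 169 157 136 101 100 128 131 126 116  97 137 158 167 168 163]
 [166 167 168 165 144 117  87  89  89  91  94  88  80 108 133 154 165 166]
 [163 168 164 160 132  88  78  92  82  87  90  85  79  80  85 136 165 167]]
[[[6.4, -4.2], [6.4, 0.3]], [[5.6, -4.2], [5.6, 0.3]], [[4.8, -4.2], [4.8, 0.3]], [[4.0, -4.2], [4.0, 1.1]], [[3.2, -4.2], [3.2, 1.1]], [[2.4, -3.4], [2.4, 1.1]], [[1.6, -3.4], [1.6, 1.8]], [[0.8, -2.7], [0.8, 1.8]]]
```

```bash
python3 -m jog '[[0,0,0,0.06],[0,0,0,0.06],[0,0,0,0.06]]'; python3 -m jog '[[0,0,-0.1,0],[0,0,-0.3,0],[0,0,-0.5,0],[0,0,-0.7,0],[0,0,-1,0],[0,0,-2,0],[0,0,-4,0],[0,0,-7,0],[0,0,-7,0],[0,0,-7,0]]'; python3 m.py w11|head -1
python3 - <<'E'
from slot import *
c=dict(np.load('/tmp/w11.npz'));o=bot.get_obs();print(o['q'])
cv2.imwrite('pics/crop7.png',cv2.resize(c['pixels'][130:250,240:390],None,fx=5,fy=5,interpolation=cv2.INTER_CUBIC)[:,:,::-1])
z=fpts(c)[...,2];w=z[150:205,295:335];print(np.percentile(w[(w>.053)&(w<.08)],[10,50,90]))
tip_slot(c,o,(307,326,175,203),.0615,thr=125)
E
```

```text
t: 14.15
eef_pos: [0.5596, 0.2018, 0.1343]
tool_rot: [0.0, 0.69, 0.724, 0.001]
contact_force: [-1.3, 0.8, 10.3]
gripper_width: 0.292
grasp_force: 81.1
t: 14.98
eef_pos: [0.5594, 0.2011, 0.2048]
tool_rot: [0.001, 0.69, 0.724, 0.001]
contact_force: [-0.5, 0.0, -0.7]
gripper_width: 0.293
grasp_force: 79.7
[0.55861826 0.20052376 0.20331254] 92.73416318141261 [ 0.50640355 -0.10453433 -1.44193146]
[-0.03741384  0.42435564 -0.53660516  1.75660768  0.24884295  1.02862221
 -0.6168214 ]
[0.05602533 0.06065253 0.06170588]
slot px 314.65 186.35 n 1077 tool mm centre [2.05 0.49] [ 5.46 12.96] ang 74.5 mean [  2.     0.46 141.81] world [559.  202.5  61.5]
axis tilt deg -13.62 yaw tool 92.73
```

View pics/crop7.png

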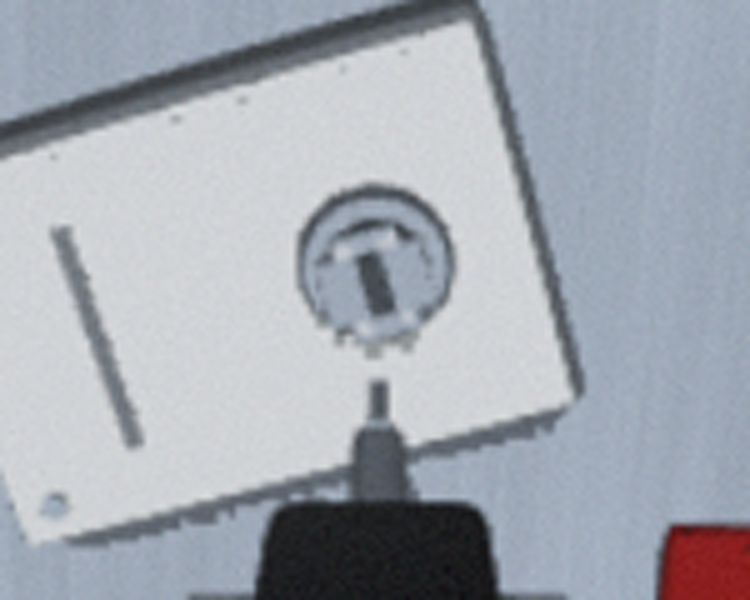

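The slot yaw is about 107.5° against 18.9° for the box axis, so the turn is about 1.6 rad (home is beyond 1.42), and the head has sprung back up. Now back to the stand.

```bash
python3 -m jog '[[-34.9,-7.2,-1,0.31],[-34.9,-7.2,-1,0.31],[-34.9,-7.2,-1,0.31],[-34.9,-7.2,-1,0.31],[-34.9,-7.2,-1,0.31],[-34.9,-7.2,-1,0.31],[-34.9,-7.2,-1,0.31],[-34.9,-7.2,-1,0.31],[-34.9,-7.2,-1,0.31],[-34.9,-7.2,-1,0.31],[-34.9,-7.2,-1,0.31],[-34.9,-7.2,-1,0.31],[-34.9,-7.2,-1,0.31]]'
python3 - <<'E'
from slot import *
c=cam('wrist','w12');o=bot.get_obs();T=np.array(o['eef_pos']);r=R.from_quat(np.roll(o['tool_rot'],-1)).as_matrix()
print(T,np.degrees(np.arctan2(r[1,0],r[0,0])),o['q'])
P=fpts(c);H,S,V=cv2.split(cv2.cvtColor(c['pixels'],cv2.COLOR_RGB2HSV));x,y,z=P[...,0],P[...,1],P[...,2]
m=(abs(x-.503)<.07)&(abs(y+.151)<.07)&(H<18)&(S>100)&(abs(z-.065)<.004)
rep('stand',P[m])
t=[(onz(c,u,v,T[2]-.0821,True)-T)@r*1000 for u,v in((315.5,206),)];print(t)
hole=(abs(x-.503)<.02)&(abs(y+.151)<.02)&(z<.055)&(z>-.01);rep('hole',P[hole])
cv2.imwrite('pics/crop8.png',cv2.resize(c['pixels'][120:270,230:400],None,fx=4.4,fy=4,interpolation=cv2.INTER_CUBIC)[:,:,::-1])
E
```

```text
t: 16.12
eef_pos: [0.5035, -0.1494, 0.2124]
tool_rot: [-0.001, 0.793, 0.61, -0.0]
contact_force: [0.8, 0.3, -1.2]
gripper_width: 0.291
grasp_force: 79.6
[ 0.50368661 -0.14940555  0.21250291] 75.14663492359736 [ 0.4730058   0.27676399 -0.35920119  1.91126642  0.11556676  0.97441158
 -0.19804446]
stand 5745 mean [ 503.4 -148.7   63.8] rect [ 502.7 -151.4] [80.  79.5] 75.1
[array([ 3.35350364, -0.23059467, 82.10204559])]
hole 277 mean [ 500.5 -160.    29.7] rect [ 501.8 -154.5] [14.3 18. ] 75.9
```

View pics/crop8.png

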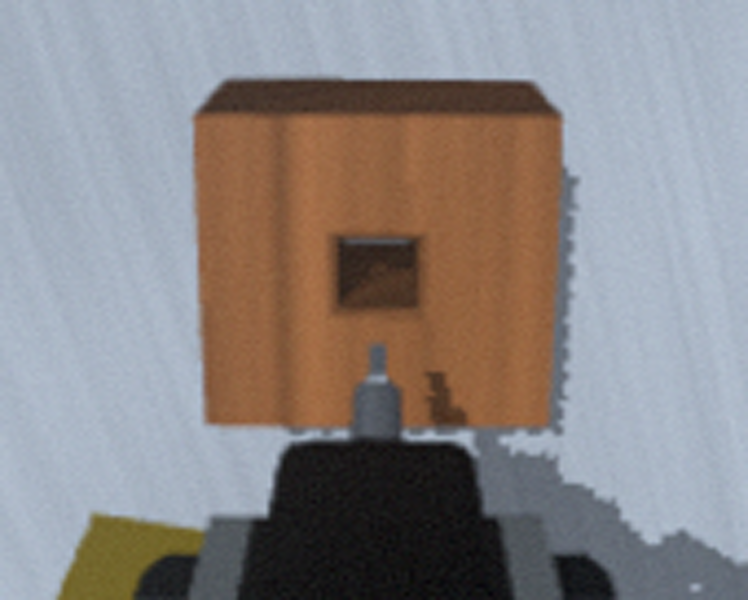

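The hole is at crop (378,272) and the blade tip at (377,345), so they are aligned across. I'll insert with a small correction along x.

```bash
python3 -m jog '[[-0.15,-0.02,0,0],[-0.15,-0.02,2,0],[-0.15,-0.02,4,0],[-0.15,-0.02,5,0],[-0.15,-0.02,6,0],[-0.15,-0.02,7,0],[-0.15,-0.02,7,0]]' && python3 -m jog '[[0,0,1,0],[0,0,2,0],[0,0,3,0],[0,0,4,0],[0,0,4.8,0],[0,0,5.2,0],[0,0,5.3,0],[0,0,5.3,0],[0,0,5.3,0]]'
```

```text
t: 16.75
eef_pos: [0.5021, -0.1522, 0.1412]
tool_rot: [-0.001, 0.793, 0.609, -0.001]
contact_force: [-0.6, -0.5, 0.1]
gripper_width: 0.296
grasp_force: 79.6
t: 17.5
eef_pos: [0.5034, -0.1526, 0.0902]
tool_rot: [0.0, 0.793, 0.609, 0.0]
contact_force: [0.1, -0.0, -0.4]
gripper_width: 0.298
grasp_force: 79.6
```

```bash
python3 -m jog '[[0,0,0.1,0],[0,0,0.2,0],[0,0,0.25,0],[0,0,0.25,0],[0,0,0.25,0]]'
```

```text
t: 17.92
eef_pos: [0.5031, -0.1526, 0.0875]
tool_rot: [0.0, 0.793, 0.609, 0.0]
contact_force: [0.2, 0.3, -0.9]
gripper_width: 0.293
grasp_force: 79.6
```

```bash
python3 -m jog '[[0,0,0.05,0],[0,0,0.1,0],[0,0,0.1,0],[0,0,0.1,0]]'
```

```text
t: 18.25
eef_pos: [0.5032, -0.1526, 0.0871]
tool_rot: [0.0, 0.793, 0.609, -0.0]
contact_force: [-2.8, 0.3, 6.3]
gripper_width: 0.295
grasp_force: 80.8
```

It is seated at the same height as at the pickup. Now I'll release, retreat and check.

```bash
python3 -m jog '[[0,0,0,0],[0,0,0,0],[0,0,0,0],[0,0,0,0],[0,0,0,0],[0,0,0,0],[0,0,0,0],[0,0,0,0]]' -1 && python3 -m jog '[[0,0,-2,0],[0,0,-4,0],[0,0,-8,0],[0,0,-12,0],[0,0,-15,0],[0,0,-15,0],[0,0,-15,0],[0,0,-15,0]]'
python3 - <<'E'
from slot import *
c=cam('wrist','w13');P=fpts(c);H,S,V=cv2.split(cv2.cvtColor(c['pixels'],cv2.COLOR_RGB2HSV));x,y,z=P[...,0],P[...,1],P[...,2]
h=(abs(x-.503)<.03)&(abs(y+.151)<.03)&(S<90)&(z>.085)&(z<.155)
rep('handle',P[h]);rep('top',P[h&(z>.134)]);print(np.percentile(z[h&(z>.134)],[10,50,90]))
E
python3 -c "
from h import *
cam('side','side1');cam('top','top1')
a=np.load('/tmp/side0.npz')['pixels'].astype(int);b=np.load('/tmp/side1.npz')['pixels'].astype(int)
cv2.imwrite('pics/fin.png',np.hstack([np.load('/tmp/side1.npz')['pixels'][:,200:500],np.load('/tmp/top1.npz')['pixels'][:,140:500]])[:,:,::-1])"
```

```text
t: 18.92
eef_pos: [0.5031, -0.1526, 0.0864]
tool_rot: [-0.0, 0.793, 0.609, 0.0]
contact_force: [0.0, -0.4, -0.9]
gripper_width: 0.999
grasp_force: 0.0
t: 19.58
eef_pos: [0.5026, -0.1526, 0.2359]
tool_rot: [-0.0, 0.793, 0.609, -0.0]
contact_force: [-0.3, -0.1, -0.2]
gripper_width: 0.998
grasp_force: 0.0
handle 1253 mean [ 503.6 -148.4  131.4] rect [ 502.7 -152.6] [25.4 25. ] 75.2
top 877 mean [ 502.8 -151.5  139.8] rect [ 502.4 -152.6] [25.2 24.3] 75.2
[0.1364666  0.13911951 0.1432221 ]
```

View pics/fin.png

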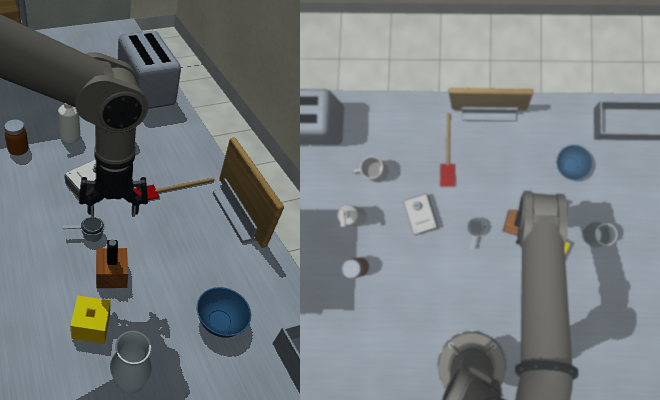

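The driver stands upright in the brown stand at crop (112,255), with its top at 140 mm as before. The bystanders are where they were and the gripper is clear, so I'm handing in.

```bash
python3 -c "
from station import bot
print(bot.hand_in())"
```

```text
the job is handed in; nothing more can be done
None
```

I turned the fastener to about 1.6 rad by camera (home is beyond 1.42) with about 11 N of push, its head sprang back up, the screwdriver is fully down in its wooden stand, nothing else moved, and the job was handed in at about 20 s; no verdict came back.

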